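Crank the lens carriage home

TASK

Put the loose crank fully home on the square shaft of the lens stage and let go of it, then take it again by its spinning black knob and wind it anticlockwise (seen from above) until the lens carriage stands against its brass stop screw. Leave the crank on the shaft; do not touch the lens or its carriage, and leave the red-lidded tub and the small beaker where they stand.

Things in the scene. Friction and masses are not known exactly. Their poses are not given: they have to be found in the camera images.
- lens_stage: fixed rack-and-pinion lens stage, black bed 330 x 108 mm; near end: aluminium gear housing 76 x 76 mm with the upright square shaft; then two rods with the lens carriage (lens top 110 mm high, near side 100 mm from the shaft axis at carriage 0), end block with brass stop screw. Origin on the worktop under the shaft's axis; x along the rail towards the stop, z up
- shaft_shoulder (a point): centre of the shoulder (bearing cap, 50 mm across, 52 mm above the worktop) from which the square steel shaft rises; turns with the shaft: its x and y axes are normal to the flats, z up. The shaft is 20 mm square, 36 mm tall, its top 6 mm tapered to 13 mm for lead-in
- shaft (a joint): angle of the square shaft, rad, grows anticlockwise seen from above; 12.5 mm of carriage travel per radian; turns stiffly (about 0.12 N m) and stays where it is left
- carriage (a joint): travel of the lens carriage along the rail, m: grows towards the stop, which is met at 0.056; driven by the shaft (carriage = 0.0125 x shaft)
- lens_holder: the lens carriage: black block 70 x 98 mm with a 50 mm black lens in an aluminium holder; not to be touched; origin on the worktop level under its middle, moves with the carriage
- crank: loose steel crank, about 0.3 kg, lying flat, knob up: hub 40 x 40 mm, 42 mm high, square bore 22 mm right through (1 mm of play a side on the shaft); arm 26 mm wide, 12 mm thick. Origin: centre of the hub's underside; x along the arm to the knob, x and y square to the flats of hub and bore, z up. Fits the shaft in four quarter-turn positions; home when its underside lies on the shoulder
- crank_knob_grip (a point): middle of the crank's black knob (25 mm in diameter, from 14 to 60 mm above the crank's underside, spins freely on its pin), 70 mm from the bore axis and 40 mm above the underside
- red_tub: bystander: white sample tub with a red lid, 70 mm across, 60 mm high; origin at the centre of its underside
- small_beaker: bystander: glass beaker 58 mm across, 62 mm high; origin at the centre of its underside
- spinner: the crank's black knob itself: 25 mm in diameter, 46 mm tall, spins freely on the crank's upright pin; origin on its axis at the level of the crank's underside
Mind the look-alikes: they are no part of the job. Of the things that look like the crank, the larger one is meant.

How it is judged:
On the way, in this order (a step that is already met when the one before it is completed fails the run):
1. the crank is fully home on the square shaft and let go (z of crank in the frame of shaft_shoulder below 0.004 m and horizontal distance between crank and shaft_shoulder below 0.004 m and angle between crank's own z axis and vertical below 0.08 rad and contact force between crank and the fingers below 0.3 N), for 0.2 s.
2. the crank is wound with the fingers on its knob (contact force between spinner and the fingers above 0.5 N and value of joint carriage above 0.02 m), for 0.1 s.
3. the carriage is wound to its stop (value of joint carriage above 0.0535 m), for 0.2 s.
At the end, for the whole second after the job is handed in: the carriage stands within 2.5 mm of its stop; the crank sits on the square shaft, its underside within 4 mm of the shoulder, its bore within 4 mm of the shaft axis, upright within 0.08 rad and at rest (value of joint carriage above 0.0535 m and z of crank in the frame of shaft_shoulder below 0.004 m and horizontal distance between crank and shaft_shoulder below 0.004 m and angle between crank's own z axis and vertical below 0.08 rad and linear speed of crank below 0.01 m/s); the robot touches nothing.
It fails at once if the lens carriage is touched with more than 2 N (contact force between lens_holder and the fingers above 2 N or contact force between lens_holder and the arm above 2 N or contact force between lens_holder and crank above 2 N).
It fails at once if a bystander is shifted by more than 30 mm or knocked over (distance of any of red_tub, small_beaker from where it was at the start of the episode above 0.03 m or angle between any of red_tub, small_beaker's own z axis and vertical above 0.5 rad).
It also fails if it takes over 59 s, if anything falls off the work surface, if the arm or the gripper's body presses on something with over 40 N, if the wrist force passes 120 N, or if a joint passes its speed limit or range.

ROBOT

A 6-joint arm with a two-finger parallel gripper is mounted at the origin on a cart in front of the work surface, level with it; the furniture and walls round the work are solid. World frame = base frame: x ahead of the robot, y to its left, z up, the work surface at z = 0. Lengths are in m, angles in rad, forces in N, time in s.
With the tool pointing down it reaches from about 0.25 to 0.775 m from the base axis. Payload 4 kg.
Tool frame: the origin (TCP) lies between the finger pads; the fingertips stand 8 mm ahead of it and the grasp point (between the pads) lies 11 mm behind it; z points along the fingers, y is the line along which they close (so a half turn about z gives the same grasp; the last joint's range is limited). The gripper opens to 85 mm and grips with 20 to 120 N. Pads are 22 mm wide; open, the fingers measure 114 mm over their backs; the gripper's body (76 mm by 85 mm) begins 54 mm behind the grasp point. The pads swing forward as they close: fully open they stand 13 mm farther back than shut.
Start: joints at [1.188, 0.087, 1.371, -0, 1.684, -0.103], TCP at [0.152, 0.529, 0.239] pointing down, gripper open.
Joint ranges: [-3.1, 3.1], [-0.76, 2.03], [0.27, 2.55], [-1.08, 4.22], [0.17, 2.65], [-2.57, 2.57]. Speed limits (rad/s): [2.79, 2.79, 3.14, 3.14, 3.14, 3.14].

INTERFACE

Orientations are given as a rotation vector (axis times angle).
In Python, from station import r, eyes gives the robot as it stands.
- The arm moves only by the tool send_rows, never from a script. Its argument "deltas" is a list of rows, each a list of 7 numbers: the opening, from 0 (shut) to 1 (fully open), then the shift along the tool's x, y, z in fractions of the full range, 1 being 500 mm, then the turn, a rotation vector about the tool's x, y, z in a scale on which 1.0 is 120 degrees. In form: [[claw, tx, ty, tz, ax, ay, az], ...]. A call has 1 to 8 rows; each row is the pose to reach, as a shift and turn from the pose commanded when the call began, along the tool's axes at that moment; what a row does not reach only later rows make up. A row lasts 1/10 s, in which the tool goes at most 50 mm and 8.59 degrees, less where a joint would pass 70% of its speed; a pose out of reach is approached as far as the arm can. Shift and turn numbers lie between -1 and 1, and a call with a number outside is refused. A call with a gripper value outside its range is refused whole. The fingers move at their own pace and stop on an object; the grip force is fixed at half the most. Time passes only in rows, so rows that repeat a pose let the fingers close. It gives the time, the measured TCP pose, the force, the opening and the grip force at its end, in the units of the state.
- r.read_state(): the state, without advancing time (a new reading comes with each control period).
- eyes.read_camera(name): name is "side" or "top"; returns (picture, depth): 420x560x3 uint8, red, green, blue; 420x560 float32, m along the optical axis (not along the pixel's ray), 0 where there is no reading.
- eyes.camera_params(name): a dict with "mtx" (3x3 intrinsics, pixels), "R" (3x3) and "t" (3): a world point X has camera coordinates R X + t. Camera axes: x right, y down, z forward; pixel columns grow to the right and rows downward; lengths in m; the calibration is good to about 2 mm. A picture is of the moment at which its call begins. camera_params takes no time and is no camera call.
- r.hand_in(): hands the job in; it is judged then, once.
The state is a dict: "time_s": time; "joint_pos": joint angles; "qvel": joint speeds; "joint_torque": joint torques, N m; "position": TCP position; "tool_rot": TCP orientation; "ft_force": force on the tool from outside, world axes, zero at the start; "wrist_torque": the same for the moment, N m; "grip_width": opening from 0.0 (shut) to 1.0 (fully open); "grasp_force": force on a finger pad.
Only numpy, scipy, OpenCV 4.12 (cv2) and the standard library are available. Lean on these libraries where they do the work, as an engineer would, in place of code of your own. Each camera call takes 0.05 s, during which the arm holds its last target. There are 200 camera calls.

## Working session

There is one attempt and no reset: what is moved stays moved. The work goes in short steps, Python scripts to look and compute and a tool call to move; the robot and the scene stay as the last step left them, time stands still between calls to the robot, and variables do not carry over. Pictures are saved under pics/ and viewed, at most 13 in all, crops included, and the job is handed in when it is done.

Besides the shell and the picture viewer there is one more tool, called after "Call:" in YAML: its name, and indented under it one key for each argument. send_rows: Moves the arm, as the interface text tells. Its arguments: {"type":"object","properties":{"deltas":{"type":"array","items":{"type":"array","items":{"type":"number"}}}},"required":["deltas"]}

```bash
mkdir -p pics; ls; cat > h.py <<'E'
import numpy as np, cv2
from station import r, eyes
def shot(name,fn=None):
    p,d=eyes.read_camera(name)
    if fn: cv2.imwrite('pics/'+fn,p[:,:,::-1])
    return p,d
def cloud(name,d):
    c=eyes.camera_params(name);K=c['mtx'];R=np.array(c['R']);t=np.array(c['t'])
    v,u=np.mgrid[:d.shape[0],:d.shape[1]]
    X=np.stack([(u-K[0][2])/K[0][0]*d,(v-K[1][2])/K[1][1]*d,d],-1)
    W=(X-t)@R; W[d<=0]=np.nan
    return W
E
python3 - <<'E'
from h import *
for n in('top','side'):
    p,d=shot(n,n+'0.png'); np.savez(n+'0.npz',p=p,W=cloud(n,d))
    c=eyes.camera_params(n); print(n,-np.array(c['R']).T@c['t'], np.array(c['R'])[2])
print(r.read_state())
E
```

```text
pics
top [ 0.2999194  -0.26745759  1.33475086] [ 0.16667808  0.00298725 -0.98600684]
side [ 0.43883112 -1.12623922  0.49926086] [ 0.09873988  0.89906278 -0.42654021]
{'time_s': 0.1, 'joint_pos': array([ 1.18789121e+00,  8.78771754e-02,  1.37210905e+00, -1.97162924e-05,
        1.68356986e+00, -1.03105290e-01]), 'qvel': array([-0.0008578 ,  0.00096757, -0.00487196,  0.00050463,  0.0025141 ,
       -0.00062182]), 'joint_torque': array([ 2.87491639e-03, -3.53011107e+01, -3.14219248e+01, -1.14783766e-04,
        7.89939717e-03,  5.04107459e-05]), 'position': array([0.15174383, 0.52821187, 0.23825528]), 'tool_rot': array([-4.38016257e-01, -3.11044827e+00,  3.00050591e-03]), 'ft_force': array([0.02690822, 0.51791105, 0.06938655]), 'wrist_torque': array([ 0.03545547, -0.02153175,  0.04224051]), 'grasp_force': 0.0, 'grip_width': 1.0000329845919333}
```

View pics/top0.png

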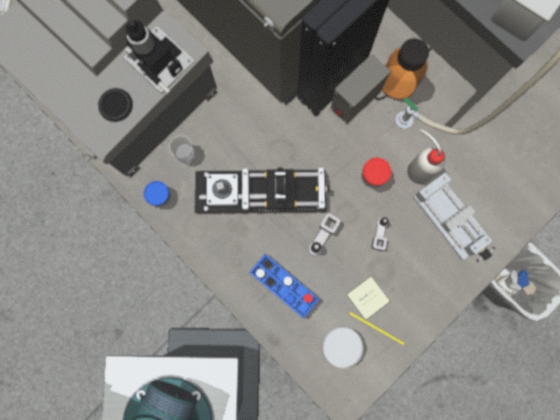

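View pics/side0.png

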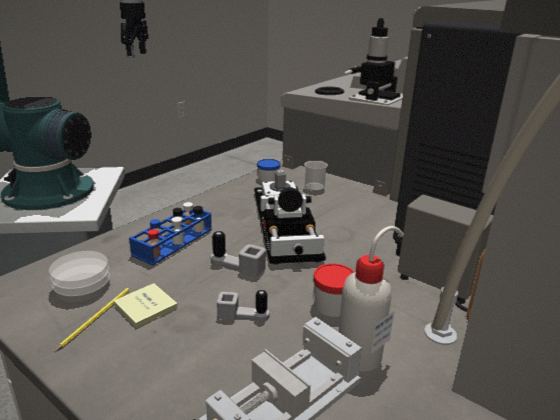

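The top view shows the lens stage with its shaft at about (222,188). There are two crank-like parts: A has its hub at (332,222) and knob at (316,247), and B has its hub at (380,243) and knob at (384,222). A looks larger, so I'll measure both and confirm in an enlarged crop.

```bash
python3 - <<'E'
from h import *
T=np.load('top0.npz');S=np.load('side0.npz')
a=cv2.resize(T['p'][150:270,190:400],None,fx=3.8,fy=3.8,interpolation=cv2.INTER_CUBIC)[:300+156]
b=cv2.resize(S['p'][215:335,195:345],None,fx=2,fy=2,interpolation=cv2.INTER_CUBIC)
c=np.zeros((600,798,3),np.uint8);c[:456]=a[:,:798];
cv2.imwrite('pics/crop.png',c[:456,:,::-1])
for n,Z in(('top',T),('side',S)):
    W=Z['W'];p=Z['p'].astype(int)
    x,y,z=W[...,0],W[...,1],W[...,2]
    if n=='top':
        for nm,(u0,u1,v0,v1) in dict(A=(305,345,208,260),B=(368,395,212,256),shaft=(205,240,172,208)).items():
            sub=W[v0:v1,u0:u1].reshape(-1,3);sub=sub[np.isfinite(sub[:,2])]
            print(n,nm,np.histogram(sub[:,2],bins=np.arange(-.005,.1,.005)))
            for lo,hi in((.006,.022),(.035,.047),(.053,.066),(.075,.095)):
                m=(sub[:,2]>lo)&(sub[:,2]<hi)
                if m.sum()>3: print(lo,m.sum(),sub[m].mean(0).round(4),np.ptp(sub[m],0).round(4), (cv2.minAreaRect(sub[m][:,:2].astype(np.float32)*1000)))
    else:
        for nm,(u0,u1,v0,v1) in dict(A=(205,270,225,282),B=(212,275,285,325),shaft=(265,300,165,200)).items():
            sub=W[v0:v1,u0:u1].reshape(-1,3);sub=sub[np.isfinite(sub[:,2])]
            for lo,hi in((.006,.022),(.039,.045),(.053,.063),(.075,.095)):
                m=(sub[:,2]>lo)&(sub[:,2]<hi)
                if m.sum()>3: print(n,nm,lo,m.sum(),sub[m].mean(0).round(4),np.ptp(sub[m],0).round(4), (cv2.minAreaRect(sub[m][:,:2].astype(np.float32)*1000)))
E
```

```text
top A (array([712, 640, 108, 152,  76,  26,  13,  14,  55, 120,  22,  12,  38,
        32,   0,   0,   0,   0,   0,   0]), array([-0.005,  0.   ,  0.005,  0.01 ,  0.015,  0.02 ,  0.025,  0.03 ,
        0.035,  0.04 ,  0.045,  0.05 ,  0.055,  0.06 ,  0.065,  0.07 ,
        0.075,  0.08 ,  0.085,  0.09 ,  0.095]))
0.006 321 [ 0.4604 -0.3542  0.013 ] [0.1196 0.0961 0.0158] ((461.2937316894531, -368.82208251953125), (118.4496841430664, 89.7013168334961), 5.187754154205322)
0.035 185 [ 0.4755 -0.3777  0.0412] [0.1081 0.0701 0.0115] ((454.83026123046875, -370.6814270019531), (56.12274169921875, 110.10933685302734), 79.68473052978516)
0.053 75 [ 0.416  -0.3442  0.0595] [0.0244 0.0216 0.0118] ((415.6847839355469, -343.9832763671875), (22.002840042114258, 21.804141998291016), 46.3702392578125)
top B (array([424, 380,  96,  40,  18,  12,  33,  82,  11,  18,  26,   2,   0,
         0,   0,   0,   0,   0,   0,   0]), array([-0.005,  0.   ,  0.005,  0.01 ,  0.015,  0.02 ,  0.025,  0.03 ,
        0.035,  0.04 ,  0.045,  0.05 ,  0.055,  0.06 ,  0.065,  0.07 ,
        0.075,  0.08 ,  0.085,  0.09 , 
[... 2117 characters left out ...]
 77.70453643798828)
side shaft 0.006 105 [0.5822 0.0619 0.0125] [0.1009 0.1961 0.0158] ((579.1264038085938, 32.53978729248047), (193.51136779785156, 86.24554443359375), 81.81492614746094)
side shaft 0.039 56 [0.5497 0.0106 0.0428] [0.0542 0.1908 0.0057] ((535.1170654296875, -50.194313049316406), (196.0972900390625, 37.67698287963867), 77.20672607421875)
side shaft 0.053 63 [ 0.5532 -0.1273  0.0567] [0.0535 0.065  0.0098] ((547.3146362304688, -144.99948120117188), (72.84710693359375, 33.762691497802734), 72.54557800292969)
side shaft 0.075 176 [ 0.5529 -0.1982  0.0873] [0.0599 0.1633 0.0199] ((544.2532348632812, -187.97784423828125), (59.25699234008789, 164.94342041015625), 4.242722034454346)
```

View pics/crop.png

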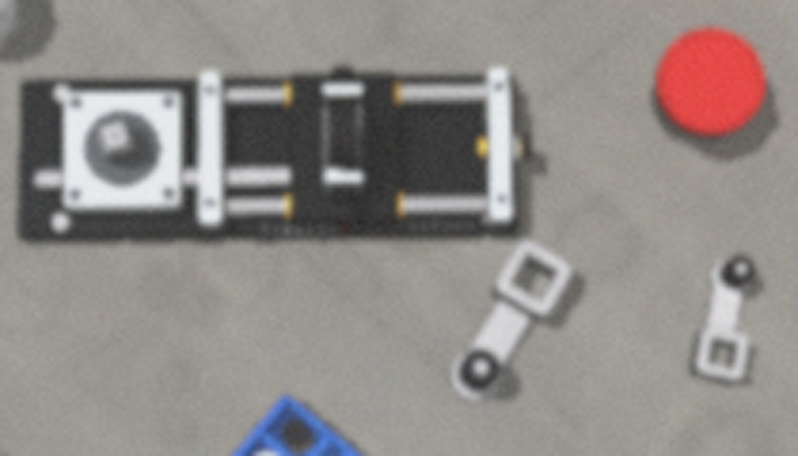

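The enlarged crop confirms A is the larger one: hub-to-knob is about 70 mm, the hub top is at 42 mm and the knob top at 60 mm. B is smaller, with a 32 mm hub top. So A is the crank. Next I'll fit the crank, the shaft and the stage precisely.

```bash
cat >> h.py <<'E'
def rect(p,cam,c,h,half=.06,s=4000):
    "ortho view of plane z=h about c; col=+x, row=+y, s px/m"
    C=eyes.camera_params(cam);K=np.array(C['mtx']);R=np.array(C['R']);t=np.array(C['t'])
    n=int(2*half*s);v,u=np.mgrid[:n,:n]
    P=np.stack([c[0]-half+(u+.5)/s,c[1]-half+(v+.5)/s,np.full(u.shape,h)],-1)
    q=(P@R.T+t)@K.T; q=(q[...,:2]/q[...,2:]).astype(np.float32)
    return cv2.remap(p,q[...,0],q[...,1],cv2.INTER_CUBIC)
E
python3 - <<'E'
from h import *
T=np.load('top0.npz');S=np.load('side0.npz')
views=[('hub',(.487,-.388),.042),('knob',(.416,-.344),.060),('shafttop',(.553,-.113),.088),('shoulder',(.553,-.113),.052)]
rows=[]
for n,Z in(('top',T),('side',S)):
    rows.append(np.hstack([cv2.resize(rect(Z['p'],n,c,h,.05),(200,200)) for _,c,h in views]))
im=np.vstack(rows)
for i in range(4):
  for j in range(2):
    cv2.circle(im,(100+200*i,100+200*j),2,(255,0,0),-1)
cv2.imwrite('pics/rect.png',cv2.resize(im,(800,400))[:,:,::-1])
# stage outline: housing / blocks heights along the rail
W=T['W'].reshape(-1,3)
for y in np.arange(-.03,-.38,-.01):
    m=(abs(W[:,1]-y)<.005)&(abs(W[:,0]-.555)<.06)&(W[:,2]>.008)
    if m.sum()>3: q=W[m];print('y%.2f'%y,'x%.3f %.3f'%tuple(np.percentile(q[:,0],[2,98])),'z',np.percentile(q[:,2],[50,90,98]).round(3))
for nm,c in(('tub',(377,172)),('beaker',(182,150)),('blue',(156,193))):
    print(nm,T['W'][c[1]-3:c[1]+4,c[0]-3:c[0]+4].reshape(-1,3).mean(0).round(3))
E
```

```text
y-0.04 x0.504 0.604 z [0.016 0.02  0.022]
y-0.05 x0.500 0.606 z [0.017 0.021 0.023]
y-0.06 x0.500 0.605 z [0.018 0.025 0.037]
y-0.07 x0.500 0.606 z [0.019 0.037 0.041]
y-0.08 x0.501 0.605 z [0.046 0.05  0.053]
y-0.09 x0.501 0.605 z [0.047 0.052 0.055]
y-0.10 x0.502 0.607 z [0.047 0.054 0.083]
y-0.11 x0.502 0.607 z [0.049 0.086 0.09 ]
y-0.12 x0.503 0.606 z [0.05  0.084 0.091]
y-0.13 x0.503 0.607 z [0.047 0.053 0.055]
y-0.14 x0.503 0.607 z [0.046 0.051 0.054]
y-0.15 x0.505 0.606 z [0.022 0.049 0.051]
y-0.16 x0.504 0.604 z [0.023 0.051 0.054]
y-0.17 x0.505 0.603 z [0.051 0.055 0.057]
y-0.18 x0.506 0.607 z [0.026 0.049 0.054]
y-0.19 x0.505 0.608 z [0.019 0.038 0.042]
y-0.20 x0.505 0.608 z [0.019 0.039 0.041]
y-0.21 x0.505 0.607 z [0.019 0.039 0.043]
y-0.22 x0.506 0.603 z [0.04  0.049 0.051]
y-0.23 x0.506 0.603 z [0.047 0.05  0.052]
y-0.24 x0.506 0.604 z [0.048 0.057 0.071]
y-0.25 x0.507 0.600 z [0.089 0.105 0.11 ]
y-0.26 x0.506 0.600 z [0.089 0.109 0.112]
y-0.27 x0.507 0.605 z [0.048 0.094 0.11 ]
y-0.28 x0.507 0.605 z [0.047 0.051 0.053]
y-0.29 x0.507 0.609 z [0.045 0.05  0.053]
y-0.30 x0.507 0.611 z [0.018 0.038 0.042]
y-0.31 x0.508 0.613 z [0.018 0.038 0.043]
y-0.32 x0.508 0.613 z [0.019 0.038 0.042]
y-0.33 x0.508 0.611 z [0.018 0.039 0.042]
y-0.34 x0.508 0.612 z [0.019 0.038 0.043]
y-0.35 x0.509 0.611 z [0.044 0.055 0.058]
y-0.36 x0.508 0.608 z [0.053 0.057 0.059]
y-0.37 x0.496 0.611 z [0.019 0.044 0.046]
tub [ 0.602 -0.493  0.059]
beaker [ 0.665 -0.002  0.002]
blue [0.543 0.048 0.044]
```

View pics/rect.png

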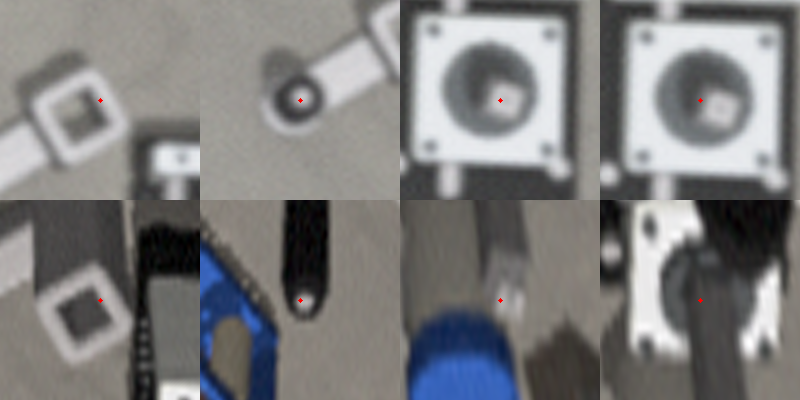

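In the rectified views (2 px/mm), the hub centre is at about (80,116) from the top and (82,315) from the side. The knob is at (299,98) and the shaft top at (508,99), slightly rotated. I'll refine these with contours.

```bash
python3 - <<'E'
from h import *
T=np.load('top0.npz');S=np.load('side0.npz')
def seg(Z,n,c,h,half,lo,hi,seed,ero=0):
    g=cv2.cvtColor(rect(Z['p'],n,c,h,half),cv2.COLOR_RGB2GRAY)
    m=((g>=lo)&(g<=hi)).astype(np.uint8)
    if ero: m=cv2.morphologyEx(m,cv2.MORPH_OPEN,np.ones((ero,ero)))
    k,l,st,ce=cv2.connectedComponentsWithStats(m)
    best=max(range(1,k),key=lambda i:st[i,4]); 
    cs,_=cv2.findContours((l==best).astype(np.uint8),0,2);q=max(cs,key=cv2.contourArea)
    (x,y),wh,a=cv2.minAreaRect(q);f=lambda x,y:np.round([c[0]-half+x/4000,c[1]-half+y/4000],4)
    return f(x,y),np.round(np.array(wh)/4,1),round(a,1),f(*ce[best])
for t in(150,165,180):
    print('hub top',t,seg(T,'top',(.477,-.380),.042,.027,t,255,0,24))
for t in(120,135,150): print('hub bore',t,seg(T,'top',(.4775,-.380),.042,.013,0,t,0,8), seg(S,'side',(.4775,-.380),.042,.013,0,t-15,0,8))
for t in(135,150,165): print('shaft',t,seg(T,'top',(.557,-.1135),.088,.012,t,255,0))
for t in(110,130,150): print('shoulder',t,seg(T,'top',(.555,-.114),.052,.03,0,t,0,12))
for t in(170,190,210): print('housing',t,seg(T,'top',(.555,-.114),.05,.045,t,255,0,30))
for t in(70,90): print('knob',t,seg(T,'top',(.416,-.344),.06,.02,0,t,0,12))
E
```

```text
hub top 150 (array([ 0.479 , -0.3801]), array([53.8, 49.5]), 90.0, array([ 0.4819, -0.38  ]))
hub top 165 (array([ 0.4855, -0.3779]), array([32.1, 49.2]), 13.9, array([ 0.4859, -0.3773]))
hub top 180 (array([ 0.4542, -0.3624]), array([18.2,  8.5]), 90.0, array([ 0.4536, -0.3615]))
hub bore 120 (array([ 0.4782, -0.3796]), array([19.1, 18.9]), 58.3, array([ 0.4805, -0.3787])) (array([ 0.479, -0.38 ]), array([21.3, 21.4]), 60.8, array([ 0.4788, -0.3803]))
hub bore 135 (array([ 0.4779, -0.3796]), array([20.9, 20.7]), 59.9, array([ 0.48  , -0.3787])) (array([ 0.479 , -0.3799]), array([22.9, 22.4]), 61.1, array([ 0.4787, -0.3802]))
hub bore 150 (array([ 0.4779, -0.3797]), array([22.5, 22.2]), 59.0, array([ 0.4794, -0.379 ])) (array([ 0.4789, -0.3799]), array([24. , 23.3]), 61.6, array([ 0.4785, -0.3801]))
shaft 135 (array([ 0.558 , -0.1117]), array([24.1, 19. ]), 8.4, array([ 0.5569, -0.1113]))
shaft 150 (array([ 0.5559, -0.1124]), array([16.4, 16.7]), 18.4, array([ 0.5559, -0.1123]))
shaft 165 (array([ 0.5559, -0.1125]), array([14.6, 14.4]), 17.1, array([ 0.5559, -0.1125]))
shoulder 110 (array([ 0.5535, -0.1214]), array([28.8, 36. ]), 59.5, array([ 0.5534, -0.1212]))
shoulder 130 (array([ 0.554 , -0.1146]), array([40.5, 43.9]), 31.4, array([ 0.5521, -0.1163]))
shoulder 150 (array([ 0.5555, -0.1135]), array([47.2, 46. ]), 32.0, array([ 0.5539, -0.1147]))
housing 170 (array([ 0.5549, -0.1132]), array([75.2, 76.4]), 1.2, array([ 0.5547, -0.1131]))
housing 190 (array([ 0.555 , -0.1133]), array([73.9, 73.9]), 1.1, array([ 0.5549, -0.113 ]))
housing 210 (array([ 0.5553, -0.1131]), array([71.5, 71.9]), 1.5, array([ 0.555 , -0.1129]))
knob 70 (array([ 0.4086, -0.3409]), array([14.3,  5.7]), 63.4, array([ 0.4086, -0.3411]))
knob 90 (array([ 0.4121, -0.3449]), array([23.1, 16.4]), 88.2, array([ 0.4115, -0.3443]))
```

```bash
cat > go.py <<'E'
import sys,numpy as np
from scipy.spatial.transform import Rotation as Ro
from station import r
s=r.read_state();P=s['position'];R=Ro.from_rotvec(s['tool_rot'])
print('t',s['time_s'],'P',P.round(4),'q6',s['joint_pos'][5].round(2),'F',s['ft_force'].round(1),'w',round(s['grip_width'],3),'gf',round(s['grasp_force'],1))
for a in sys.argv[1:]:
    x,y,z,w=map(float,a.split(','));w=np.radians(w)
    X=np.array([np.cos(w),np.sin(w),0]);Z=np.array([0,0,-1.]);T=Ro.from_matrix(np.stack([X,np.cross(Z,X),Z],1))
    print(a,(R.inv().apply(np.array([x,y,z])-P)*1000).round(1),np.degrees((R.inv()*T).as_rotvec()).round(1))
E
python3 go.py .478,-.38,.15,150
```

```text
t 0.1 P [0.1517 0.5282 0.2383] q6 -0.1 F [0.  0.5 0.1] w 1.0 gf 0.0
.478,-.38,.15,150 [-564.4 -782.6   89.7] [-0.1  0.  14. ]
```

Careful with the scale: shifts go in shares of 500 mm and turns go in shares of 120 degrees. That gives: -391 mm / 500 = -0.782, -282 mm / 500 = -0.564, 7 degrees / 120 = 0.0583.

Call:
send_rows:
  deltas:
    - [1,-0.564,-0.782,0,0,0,0.0583]
    - [1,-0.564,-0.782,0,0,0,0.0583]
    - [1,-0.564,-0.782,0,0,0,0.0583]
    - [1,-0.564,-0.782,0,0,0,0.0583]
    - [1,-0.564,-0.782,0,0,0,0.0583]
    - [1,-0.564,-0.782,0,0,0,0.0583]
    - [1,-0.564,-0.782,0,0,0,0.0583]
    - [1,-0.564,-0.782,0,0,0,0.0583]

```text
time_s: 0.9
position: [0.287, 0.1504, 0.239]
tool_rot: [0.625, 3.078, 0.0]
ft_force: [1.5, 0.3, -0.7]
grip_width: 0.998
grasp_force: 0.0
```

```bash
python3 go.py .478,-.38,.15,150
```

```text
t 0.9 P [0.287  0.1504 0.239 ] q6 -0.86 F [ 1.5  0.3 -0.7] w 0.998 gf 0.0
.478,-.38,.15,150 [-382.8 -413.8   89.1] [0. 0. 7.]
```

Converted, -414 mm / 500 = -0.828, -383 mm / 500 = -0.766, 7 degrees / 120 = 0.0583.

Call:
send_rows:
  deltas:
    - [1,-0.766,-0.828,0.178,0,0,0.0583]
    - [1,-0.766,-0.828,0.178,0,0,0.0583]
    - [1,-0.766,-0.828,0.178,0,0,0.0583]
    - [1,-0.766,-0.828,0.178,0,0,0.0583]
    - [1,-0.766,-0.828,0.178,0,0,0.0583]
    - [1,-0.766,-0.828,0.178,0,0,0.0583]
    - [1,-0.766,-0.828,0.178,0,0,0.0583]
    - [1,-0.766,-0.828,0.178,0,0,0.0583]

```text
time_s: 1.7
position: [0.4206, -0.2217, 0.1761]
tool_rot: [-0.815, -3.033, -0.001]
ft_force: [1.2, 0.5, -0.4]
grip_width: 0.997
grasp_force: 0.0
```

```bash
python3 go.py .478,-.38,.15,150
```

```text
t 1.7 P [ 0.4206 -0.2217  0.1761] q6 -1.65 F [ 1.2  0.5 -0.4] w 0.997 gf 0.0
.478,-.38,.15,150 [-129.  -108.2   26. ] [ 0.  -0.  -0.1]
```

Gripping across the arm direction would put a finger against the stage bed. I'll grip along the arm instead, with one finger above the 12 mm arm and the other beyond the bed's end.

```bash
python3 go.py .478,-.38,.12,60
```

```text
t 1.7 P [ 0.4206 -0.2217  0.1761] q6 -1.65 F [ 1.2  0.5 -0.4] w 0.997 gf 0.0
.478,-.38,.12,60 [-129.1 -108.2   56. ] [-0.  -0.  89.9]
```

Converted, -129 mm / 500 = -0.258, -108 mm / 500 = -0.216, 64 degrees / 120 = 0.5333.

Call:
send_rows:
  deltas:
    - [0.7,-0.08,-0.07,0,0,0,0.0667]
    - [0.7,-0.16,-0.14,0,0,0,0.1333]
    - [0.7,-0.23,-0.19,0.02,0,0,0.2]
    - [0.7,-0.258,-0.216,0.04,0,0,0.2667]
    - [0.7,-0.258,-0.216,0.052,0,0,0.3333]
    - [0.7,-0.258,-0.216,0.052,0,0,0.4]
    - [0.7,-0.258,-0.216,0.052,0,0,0.4667]
    - [0.7,-0.258,-0.216,0.052,0,0,0.5333]

```text
time_s: 2.5
position: [0.4779, -0.3776, 0.1498]
tool_rot: [-2.303, -2.134, 0.0]
ft_force: [-0.6, 0.9, 0.2]
grip_width: 0.7
grasp_force: 0.0
```

```bash
python3 go.py .478,-.38,.12,60
```

```text
t 2.5 P [ 0.4779 -0.3776  0.1498] q6 -0.69 F [-0.6  0.9  0.2] w 0.7 gf 0.0
.478,-.38,.12,60 [-2.4  0.3 29.8] [-0.1 -0.1 25.6]
```

Converted, 80 mm / 500 = 0.16, 55 mm / 500 = 0.11, 25.6 degrees / 120 = 0.2133.

Call:
send_rows:
  deltas:
    - [0.7,-0.004,0,0.02,0,0,0.0708]
    - [0.7,-0.004,0,0.04,0,0,0.1417]
    - [0.7,-0.004,0,0.06,0,0,0.2125]
    - [0.7,-0.004,0,0.11,0,0,0.2133]
    - [0.7,-0.004,0,0.16,0,0,0.2133]
    - [0.7,-0.004,0,0.16,0,0,0.2133]
    - [0.7,-0.004,0,0.16,0,0,0.2133]

```text
time_s: 3.2
position: [0.4777, -0.3793, 0.0703]
tool_rot: [-2.714, -1.579, 0.001]
ft_force: [0.9, 0.6, 0.2]
grip_width: 0.697
grasp_force: 0.0
```

```bash
python3 go.py .478,-.38,.020,60; python3 - <<'E'
from h import *
p,d=shot('side');q,_=shot('top')
c=np.hstack([cv2.resize(p[200:300,190:290],(400,400),interpolation=2),cv2.resize(q[190:270,285:365],(400,400),interpolation=2)])
cv2.imwrite('pics/hov.png',c[:,:,::-1])
E
```

```text
t 3.2 P [ 0.4777 -0.3793  0.0703] q6 -0.25 F [0.9 0.6 0.2] w 0.697 gf 0.0
.478,-.38,.020,60 [-0.5  0.7 50.3] [-0.1 -0.   0.4]
```

View pics/hov.png

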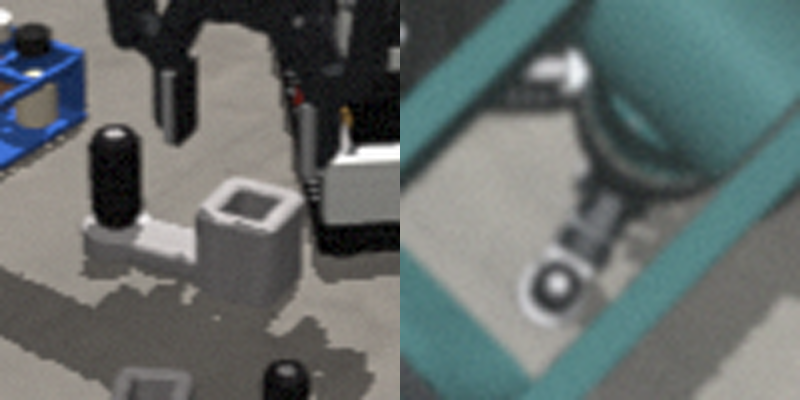

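The gripper is above the hub with one finger over the arm between hub and knob, at about (175,100), and the other beyond the end block. I'll descend.

Converted, 50 mm / 500 = 0.1, 43 mm / 500 = 0.086.

Call:
send_rows:
  deltas:
    - [0.7,0,0.0014,0.04,0,0,0]
    - [0.7,0,0.0014,0.07,0,0,0]
    - [0.7,0,0.0014,0.086,0,0,0]
    - [0.7,0,0.0014,0.1,0,0,0]
    - [0.7,0,0.0014,0.1,0,0,0]

```text
time_s: 3.8
position: [0.4782, -0.3796, 0.0199]
tool_rot: [-2.714, -1.578, 0.001]
ft_force: [-0.8, -1.4, -0.2]
grip_width: 0.697
grasp_force: 0.0
```

Call:
send_rows:
  deltas:
    - [0.4,0,0,0,0,0,0]
    - [0.3,0,0,0,0,0,0]
    - [0.3,0,0,0,0,0,0]
    - [0.3,0,0,0,0,0,0]
    - [0.3,0,0,0,0,0,0]

```text
time_s: 4.3
position: [0.4793, -0.3806, 0.0219]
tool_rot: [2.714, 1.579, 0.001]
ft_force: [0.6, -0.5, 2.9]
grip_width: 0.458
grasp_force: 62.3
```

```bash
python3 go.py .478,-.38,.16,60
```

```text
t 4.3 P [ 0.4793 -0.3806  0.0219] q6 -0.25 F [ 0.6 -0.5  2.9] w 0.458 gf 62.3
.478,-.38,.16,60 [  -0.2   -1.2 -138.1] [0.1 0.  0.4]
```

Converted, -175 mm / 500 = -0.35, -165 mm / 500 = -0.33.

Call:
send_rows:
  deltas:
    - [0.3,0,0,-0.03,0,0,0]
    - [0.3,0,0,-0.1,0,0,0]
    - [0.3,0,0,-0.18,0,0,0]
    - [0.3,0,0,-0.26,0,0,0]
    - [0.3,0,0,-0.33,0,0,0]
    - [0.3,0,0,-0.35,0,0,0]
    - [0.3,0,0,-0.35,0,0,0]
    - [0.3,0,0,-0.35,0,0,0]

```text
time_s: 5.1
position: [0.4779, -0.3793, 0.1933]
tool_rot: [-2.712, -1.577, 0.002]
ft_force: [-1.2, 0.6, -3.6]
grip_width: 0.457
grasp_force: 61.8
```

```bash
python3 go.py .5557,-.1128,.19,17.5; python3 - <<'E'
from h import *
p,d=shot('side','lift.png');np.savez('lift.npz',p=p,W=cloud('side',d))
q,d=shot('top');c=np.hstack([cv2.resize(p[90:270,180:380],(420,378),interpolation=2),cv2.resize(q[170:270,285:385],(378,378),interpolation=2)])
cv2.imwrite('pics/lift.png',c[:,:,::-1])
E
```

```text
t 5.1 P [ 0.4779 -0.3793  0.1933] q6 -0.25 F [-1.2  0.6 -3.6] w 0.457 gf 61.8
.5557,-.1128,.19,17.5 [270.1 -64.1   3.9] [-0.3  0.  42.9]
```

View pics/lift.png

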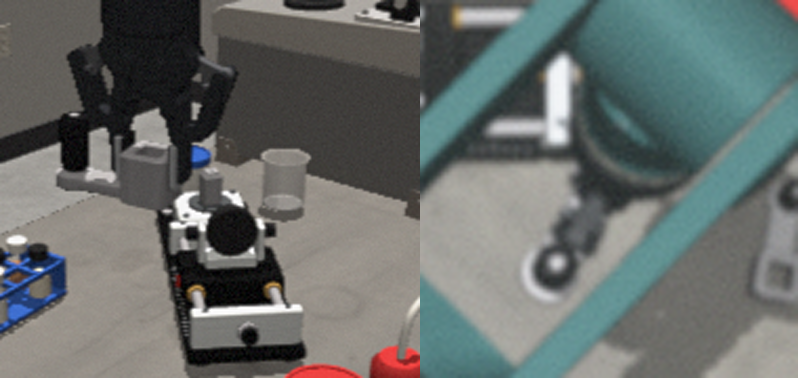

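The crank hangs level and is well gripped. I'll carry it over the shaft, well above the lens.

Converted, 270 mm / 500 = 0.54, 245 mm / 500 = 0.49, 42.9 degrees / 120 = 0.3575.

Call:
send_rows:
  deltas:
    - [0.3,0.06,-0.016,0,0,0,0.0417]
    - [0.3,0.14,-0.034,0,0,0,0.1]
    - [0.3,0.23,-0.056,0,0,0,0.1583]
    - [0.3,0.32,-0.076,0,0,0,0.2167]
    - [0.3,0.41,-0.098,0,0,0,0.275]
    - [0.3,0.49,-0.116,0,0,0,0.325]
    - [0.3,0.54,-0.128,0.008,0,0,0.3575]
    - [0.3,0.54,-0.128,0.008,0,0,0.3575]

```text
time_s: 6.0
position: [0.556, -0.1097, 0.1888]
tool_rot: [-3.1, -0.484, 0.007]
ft_force: [-0.1, -1.1, -2.2]
grip_width: 0.458
grasp_force: 61.6
```

Call:
send_rows:
  deltas:
    - [0.3,0,0,0,0,0,0]
    - [0.3,0,0,0,0,0,0]

```text
time_s: 6.2
position: [0.556, -0.1146, 0.1907]
tool_rot: [-3.105, -0.476, 0.003]
ft_force: [1.0, -0.0, -2.1]
grip_width: 0.461
grasp_force: 61.6
```

```bash
python3 go.py .5557,-.1128,.13,17.5; python3 - <<'E'
from h import *
p,d=shot('side');W=cloud('side',d);q,d2=shot('top')
np.savez('ov.npz',p=p,W=W,q=q)
c=np.hstack([cv2.resize(p[90:230,220:360],(400,400),interpolation=2),cv2.resize(q[140:240,180:280],(400,400),interpolation=2)])
cv2.imwrite('pics/over.png',c[:,:,::-1])
E
```

```text
t 6.2 P [ 0.556  -0.1146  0.1907] q6 0.96 F [ 1.  -0.  -2.1] w 0.461 gf 61.6
.5557,-.1128,.13,17.5 [ 0.4 -1.8 60.7] [-0.   0.1 -0.1]
```

View pics/over.png

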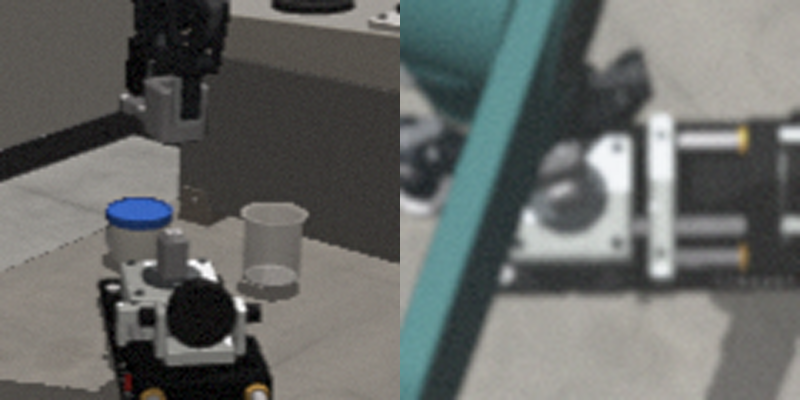

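The hub at (175,110) is above the shaft at (172,245). I'll descend to just above the tip, let it settle and check.

Call:
send_rows:
  deltas:
    - [0.3,0,0,0.04,0,0,0]
    - [0.3,0,-0.002,0.09,0,0,0]
    - [0.3,0,-0.003,0.12,0,0,0]
    - [0.3,0,-0.003,0.132,0,0,0]
    - [0.3,0,-0.003,0.132,0,0,0]
    - [0.3,0,-0.003,0.132,0,0,0]
    - [0.3,0,-0.003,0.132,0,0,0]

```text
time_s: 7.0
position: [0.5571, -0.1127, 0.1276]
tool_rot: [3.104, 0.477, 0.004]
ft_force: [-0.2, 0.9, -2.1]
grip_width: 0.454
grasp_force: 61.7
```

```bash
python3 go.py .5557,-.1128,.09,17.5
```

```text
t 7.0 P [ 0.5571 -0.1127  0.1276] q6 0.97 F [-0.2  0.9 -2.1] w 0.454 gf 61.7
.5557,-.1128,.09,17.5 [-1.4 -0.4 37.6] [ 0.1 -0.1 -0. ]
```

Call:
send_rows:
  deltas:
    - [0.3,-0.002,0,0.016,0,0,0]
    - [0.3,-0.002,0,0.032,0,0,0]
    - [0.3,-0.002,0,0.044,0,0,0]
    - [0.3,-0.002,0,0.056,0,0,0]
    - [0.3,-0.002,0,0.066,0,0,0]
    - [0.3,-0.002,0,0.066,0,0,0]

```text
time_s: 7.6
position: [0.5556, -0.1124, 0.0921]
tool_rot: [-3.105, -0.477, -0.001]
ft_force: [4.8, 0.9, -6.1]
grip_width: 0.46
grasp_force: 61.4
```

```bash
python3 go.py .5557,-.1128,.074,17.5
```

```text
t 7.6 P [ 0.5556 -0.1124  0.0921] q6 0.97 F [ 4.8  0.9 -6.1] w 0.46 gf 61.4
.5557,-.1128,.074,17.5 [-0.1  0.5 18.1] [-0.  -0.1 -0. ]
```

The shaft has entered the bore, with only a light side force. I'll go on down.

Call:
send_rows:
  deltas:
    - [0.3,0.002,0,0.008,0,0,0]
    - [0.3,0.002,0,0.016,0,0,0]
    - [0.3,0.002,0,0.024,0,0,0]
    - [0.3,0.002,0,0.032,0,0,0]
    - [0.3,0.002,0,0.036,0,0,0]
    - [0.3,0.002,0,0.036,0,0,0]

```text
time_s: 8.2
position: [0.5558, -0.1123, 0.0744]
tool_rot: [-3.105, -0.477, 0.001]
ft_force: [-0.3, -0.0, -2.6]
grip_width: 0.456
grasp_force: 61.6
```

```bash
python3 go.py .5557,-.1128,.074,17.5
```

```text
t 8.2 P [ 0.5558 -0.1123  0.0744] q6 0.97 F [-0.3 -0.  -2.6] w 0.456 gf 61.6
.5557,-.1128,.074,17.5 [-0.3  0.5  0.4] [-0.  0. -0.]
```

Converted, 3 mm / 500 = 0.006, 2 mm / 500 = 0.004.

Call:
send_rows:
  deltas:
    - [0.3,0,0,0.002,0,0,0]
    - [0.3,0,0,0.004,0,0,0]
    - [0.3,0,0,0.006,0,0,0]
    - [0.3,0,0,0.006,0,0,0]

```text
time_s: 8.6
position: [0.5561, -0.1124, 0.0738]
tool_rot: [3.105, 0.477, 0.0]
ft_force: [-3.5, 1.1, 5.2]
grip_width: 0.457
grasp_force: 62.8
```

It is seated at 52 mm with upward contact. Now I'll release.

Converted, -90 mm / 500 = -0.18, -50 mm / 500 = -0.1.

Call:
send_rows:
  deltas:
    - [0.55,0,0,0,0,0,0]
    - [0.68,0,0,0,0,0,0]
    - [0.68,0,0,0,0,0,0]
    - [0.68,0,0,0,0,0,0]
    - [0.68,0,0,-0.03,0,0,0]
    - [0.68,0,0,-0.1,0,0,0]
    - [0.68,0,0,-0.18,0,0,0]
    - [0.68,0,0,-0.18,0,0,0]

```text
time_s: 9.4
position: [0.56, -0.1135, 0.1708]
tool_rot: [3.099, 0.476, 0.021]
ft_force: [0.4, -0.6, 0.2]
grip_width: 0.68
grasp_force: 0.0
```

```bash
python3 go.py .5347,-.046,.18,90; python3 - <<'E'
from h import *
p,d=shot('side');q,d2=shot('top');np.savez('rel.npz',p=p,W=cloud('side',d),q=q,V=cloud('top',d2))
c=np.hstack([cv2.resize(p[130:230,230:330],(400,400),interpolation=2),cv2.resize(q[140:240,180:280],(400,400),interpolation=2)])
cv2.imwrite('pics/rel.png',c[:,:,::-1])
E
```

```text
t 9.4 P [ 0.56   -0.1135  0.1708] q6 0.97 F [ 0.4 -0.6  0.2] w 0.68 gf 0.0
.5347,-.046,.18,90 [ -3.8 -71.9  -9.9] [  0.9  -0.3 -72.5]
```

View pics/rel.png

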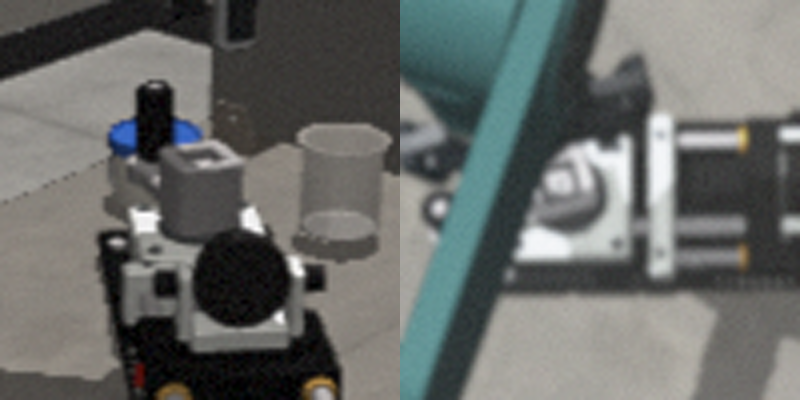

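The crank sits on the shaft. I'll check its height and the knob position by depth.

```bash
python3 - <<'E'
from h import *
D=np.load('rel.npz')
for n,W in(('side',D['W']),('top',D['V'])):
    W=W.reshape(-1,3)
    for nm,c,rad,lo,hi in(('hub',(.5557,-.1128),.03,.085,.102),('knob',(.535,-.046),.02,.105,.12)):
        m=(np.hypot(W[:,0]-c[0],W[:,1]-c[1])<rad)&(W[:,2]>lo)&(W[:,2]<hi)
        if m.sum()>5:print(n,nm,m.sum(),np.median(W[m],0).round(4),np.percentile(W[m][:,2],[50,75,95]).round(4))
for n,k in(('side','p'),('top','q')):
    g=cv2.cvtColor(rect(D[k],n,(.5557,-.1128),.094,.013),cv2.COLOR_RGB2GRAY);print(n,np.percentile(g,[5,50,95]))
    for t in(120,140):
        m=(g<t).astype(np.uint8);cs,_=cv2.findContours(m,0,2)
        if cs:
            q=max(cs,key=cv2.contourArea);a=cv2.minAreaRect(q);print([.5427+a[0][0]/4000,-.1258+a[0][1]/4000],np.array(a[1])/4,a[2])
E
```

```text
side hub 185 [ 0.5572 -0.1221  0.0922] [0.0922 0.094  0.095 ]
side knob 50 [ 0.5367 -0.0523  0.1106] [0.1106 0.1123 0.1131]
top hub 182 [ 0.5494 -0.118   0.0918] [0.0918 0.0942 0.0974]
top knob 59 [ 0.5337 -0.0436  0.1116] [0.1116 0.1128 0.1146]
side [ 69. 100. 172.]
[0.5555749999999999, -0.112925] [25.75 25.75] 90.0
[0.5555749999999999, -0.112925] [25.75 25.75] 90.0
top [ 66. 147. 216.]
[0.559075, -0.10554999999999999] [18.75 11.  ] -0.0
[0.5555749999999999, -0.112925] [25.75 25.75] 90.0
```

Converted, -72 mm / 500 = -0.144, -63 mm / 500 = -0.126, -64 degrees / 120 = -0.5333.

Call:
send_rows:
  deltas:
    - [0.68,0,-0.018,-0.02,0,0,-0.0667]
    - [0.68,-0.002,-0.036,-0.02,0,0,-0.1333]
    - [0.68,-0.004,-0.054,-0.02,0,0,-0.2]
    - [0.68,-0.006,-0.072,-0.02,0,0,-0.2667]
    - [0.68,-0.008,-0.09,-0.02,0,0,-0.3333]
    - [0.68,-0.008,-0.108,-0.02,0,0,-0.4]
    - [0.68,-0.008,-0.126,-0.02,0,0,-0.4667]
    - [0.68,-0.008,-0.144,-0.02,0,0,-0.5333]

```text
time_s: 10.3
position: [0.5296, -0.0443, 0.1703]
tool_rot: [-2.373, -2.055, 0.003]
ft_force: [-0.6, 0.6, 0.4]
grip_width: 0.678
grasp_force: 0.0
```

```bash
python3 go.py .5347,-.046,.18,90
```

```text
t 10.3 P [ 0.5296 -0.0443  0.1703] q6 -0.05 F [-0.6  0.6  0.4] w 0.678 gf 0.0
.5347,-.046,.18,90 [-0.9  5.2 -9.8] [-0.2 -0.  -8.2]
```

It is home, with the hub top at 94 mm and the knob top at 112 mm. Now over the knob and down.

Converted, 87 mm / 500 = 0.174, 80 mm / 500 = 0.16, -8.2 degrees / 120 = -0.0683.

Call:
send_rows:
  deltas:
    - [0.68,-0.001,0.01,0,0,0,-0.0683]
    - [0.68,-0.001,0.01,0,0,0,-0.0683]
    - [0.68,-0.001,0.01,0.06,0,0,-0.0683]
    - [0.68,-0.001,0.01,0.12,0,0,-0.0683]
    - [0.68,-0.001,0.01,0.16,0,0,-0.0683]
    - [0.68,-0.001,0.01,0.174,0,0,-0.0683]
    - [0.68,-0.001,0.01,0.174,0,0,-0.0683]

```text
time_s: 11.0
position: [0.5344, -0.046, 0.0832]
tool_rot: [-2.228, -2.211, 0.003]
ft_force: [-1.0, 1.4, 0.5]
grip_width: 0.683
grasp_force: 0.0
```

Call:
send_rows:
  deltas:
    - [0.4,0,0,0,0,0,0]
    - [0.2,0,0,0,0,0,0]
    - [0.15,0,0,0,0,0,0]
    - [0.15,0,0,0,0,0,0]
    - [0.15,0,0,0,0,0,0]
    - [0.15,0,0,0,0,0,0]

```text
time_s: 11.6
position: [0.5365, -0.046, 0.0863]
tool_rot: [2.226, 2.214, 0.003]
ft_force: [-0.3, 1.3, 4.8]
grip_width: 0.275
grasp_force: 59.0
```

```bash
cat > arc.py <<'E'
import numpy as np,sys
from station import r
s=r.read_state();P=s['position'];c=np.array([.5557,-.1128])
d=P[:2]-c;a=np.degrees(np.arctan2(d[1],d[0]))
print('t',s['time_s'],'P',P.round(4),'ang',a.round(1),'rad',(np.hypot(*d)*1000).round(1),'F',s['ft_force'].round(1),'gf',round(s['grasp_force'],1),'w',round(s['grip_width'],3),'rot',s['tool_rot'].round(3))
step=float(sys.argv[1])
for k in range(1,9):
    b=np.radians(a+k*step);t=c+.07*np.array([np.cos(b),np.sin(b)])-P[:2]
    print([.15,*(t[::-1]*1000).round(1)])   # tool x=+y world, tool y=+x world
E
python3 arc.py 5
```

```text
t 11.6 P [ 0.5365 -0.046   0.0863] ang 106.0 rad 69.5 F [-0.3  1.3  4.8] gf 59.0 w 0.275 rot [2.226 2.214 0.003]
[0.15, np.float64(-1.4), np.float64(-5.9)]
[0.15, np.float64(-3.9), np.float64(-11.5)]
[0.15, np.float64(-6.8), np.float64(-16.9)]
[0.15, np.float64(-10.1), np.float64(-22.0)]
[0.15, np.float64(-13.9), np.float64(-26.8)]
[0.15, np.float64(-18.2), np.float64(-31.2)]
[0.15, np.float64(-22.7), np.float64(-35.2)]
[0.15, np.float64(-27.6), np.float64(-38.9)]
```

Knob gripped. Now I'll wind anticlockwise with the tool orientation held, since the knob spins.

Converted, -39 mm / 500 = -0.078, -35 mm / 500 = -0.07.

Call:
send_rows:
  deltas:
    - [0.15,-0.003,-0.012,0,0,0,0]
    - [0.15,-0.008,-0.023,0,0,0,0]
    - [0.15,-0.014,-0.034,0,0,0,0]
    - [0.15,-0.02,-0.044,0,0,0,0]
    - [0.15,-0.028,-0.054,0,0,0,0]
    - [0.15,-0.036,-0.062,0,0,0,0]
    - [0.15,-0.045,-0.07,0,0,0,0]
    - [0.15,-0.055,-0.078,0,0,0,0]

```text
time_s: 12.4
position: [0.4988, -0.0744, 0.0864]
tool_rot: [2.224, 2.21, 0.007]
ft_force: [7.4, -2.0, 3.9]
grip_width: 0.276
grasp_force: 59.0
```

```bash
python3 arc.py 6
```

```text
t 12.4 P [ 0.4988 -0.0744  0.0864] ang 146.0 rad 68.6 F [ 7.4 -2.   3.9] gf 59.0 w 0.276 rot [2.224 2.21  0.007]
[0.15, np.float64(-5.5), np.float64(-4.9)]
[0.15, np.float64(-12.1), np.float64(-8.0)]
[0.15, np.float64(-19.1), np.float64(-10.4)]
[0.15, np.float64(-26.2), np.float64(-12.1)]
[0.15, np.float64(-33.5), np.float64(-13.0)]
[0.15, np.float64(-40.8), np.float64(-13.1)]
[0.15, np.float64(-48.1), np.float64(-12.4)]
[0.15, np.float64(-55.3), np.float64(-11.1)]
```

Converted, -55.5 mm / 500 = -0.111, -48.5 mm / 500 = -0.097.

Call:
send_rows:
  deltas:
    - [0.15,-0.012,-0.008,0,0,0,0]
    - [0.15,-0.025,-0.014,0,0,0,0]
    - [0.15,-0.039,-0.019,0,0,0,0]
    - [0.15,-0.053,-0.022,0,0,0,0]
    - [0.15,-0.068,-0.024,0,0,0,0]
    - [0.15,-0.082,-0.024,0,0,0,0]
    - [0.15,-0.097,-0.023,0,0,0,0]
    - [0.15,-0.111,-0.02,0,0,0,0]

```text
time_s: 13.2
position: [0.4884, -0.1275, 0.0863]
tool_rot: [2.227, 2.213, 0.012]
ft_force: [6.0, 6.1, 5.6]
grip_width: 0.272
grasp_force: 59.4
```

```bash
python3 arc.py 6
```

```text
t 13.2 P [ 0.4884 -0.1275  0.0863] ang -167.7 rad 68.9 F [6.  6.1 5.6] gf 59.4 w 0.272 rot [2.227 2.213 0.012]
[0.15, np.float64(-7.3), np.float64(0.9)]
[0.15, np.float64(-14.1), np.float64(3.5)]
[0.15, np.float64(-20.6), np.float64(6.9)]
[0.15, np.float64(-26.8), np.float64(10.9)]
[0.15, np.float64(-32.4), np.float64(15.6)]
[0.15, np.float64(-37.6), np.float64(20.8)]
[0.15, np.float64(-42.2), np.float64(26.5)]
[0.15, np.float64(-46.1), np.float64(32.7)]
```

Converted, -46 mm / 500 = -0.092, -26.5 mm / 500 = -0.053.

Call:
send_rows:
  deltas:
    - [0.15,-0.014,0.004,0,0,0,0]
    - [0.15,-0.028,0.009,0,0,0,0]
    - [0.15,-0.041,0.016,0,0,0,0]
    - [0.15,-0.053,0.024,0,0,0,0]
    - [0.15,-0.064,0.033,0,0,0,0]
    - [0.15,-0.075,0.043,0,0,0,0]
    - [0.15,-0.084,0.055,0,0,0,0]
    - [0.15,-0.092,0.067,0,0,0,0]

```text
time_s: 14.0
position: [0.5154, -0.1698, 0.0868]
tool_rot: [-2.216, -2.206, -0.002]
ft_force: [-11.7, 13.8, 22.4]
grip_width: 0.275
grasp_force: 61.2
```

```bash
python3 arc.py 6
```

```text
t 14.0 P [ 0.5154 -0.1698  0.0868] ang -125.2 rad 69.8 F [-11.7  13.8  22.4] gf 61.2 w 0.275 rot [-2.216e+00 -2.206e+00 -2.000e-03]
[0.15, np.float64(-4.1), np.float64(6.1)]
[0.15, np.float64(-7.3), np.float64(12.7)]
[0.15, np.float64(-9.8), np.float64(19.5)]
[0.15, np.float64(-11.6), np.float64(26.6)]
[0.15, np.float64(-12.7), np.float64(33.9)]
[0.15, np.float64(-13.0), np.float64(41.2)]
[0.15, np.float64(-12.5), np.float64(48.5)]
[0.15, np.float64(-11.2), np.float64(55.8)]
```

The tangential resistance has jumped to about 17 N, so I'll look before going on.

```bash
python3 - <<'E'
from h import *
p,d=shot('side');q,d2=shot('top');np.savez('blk.npz',p=p,W=cloud('side',d),q=q,V=cloud('top',d2))
c=np.hstack([cv2.resize(p[130:260,225:355],(400,400),interpolation=2),cv2.resize(q[130:230,185:335],(400,267),interpolation=2).repeat(1,0) if 0 else cv2.copyMakeBorder(cv2.resize(q[140:230,190:340],(400,240),interpolation=2),0,160,0,0,0)])
cv2.imwrite('pics/blk.png',c[:,:,::-1])
E
```

```text
(no output)
```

View pics/blk.png

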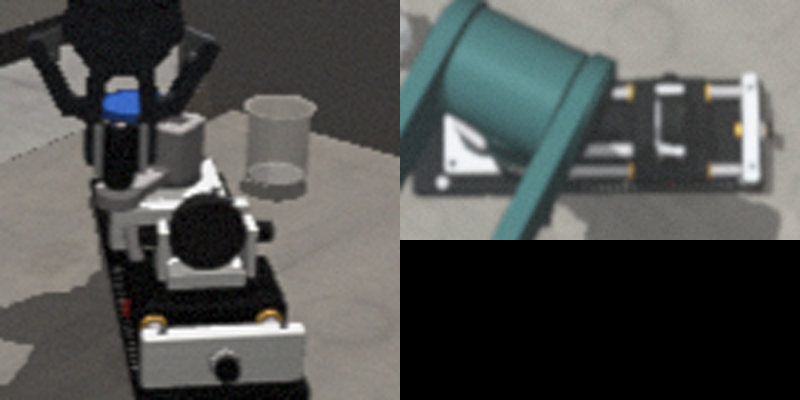

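The carriage has travelled about 28 mm, so this isn't the stop. The likely cause is my slight downward press, which makes the crank end droop within its play and catch the rail bracket (about 51 mm high). I'll back off, raise a few mm and continue.

Converted, -14 mm / 500 = -0.028, 9 mm / 500 = 0.018.

Call:
send_rows:
  deltas:
    - [0.15,0.01,-0.016,-0.004,0,0,0]
    - [0.15,0.018,-0.028,-0.008,0,0,0]
    - [0.15,0.018,-0.028,-0.01,0,0,0]
    - [0.15,0.018,-0.028,-0.011,0,0,0]
    - [0.15,0.018,-0.028,-0.011,0,0,0]

```text
time_s: 14.6
position: [0.505, -0.162, 0.0874]
tool_rot: [-2.222, -2.211, -0.009]
ft_force: [8.5, 7.0, -4.7]
grip_width: 0.275
grasp_force: 59.3
```

```bash
python3 arc.py 5
```

```text
t 14.6 P [ 0.505  -0.162   0.0874] ang -135.9 rad 70.6 F [ 8.5  7.  -4.7] gf 59.3 w 0.275 rot [-2.222 -2.211 -0.009]
[0.15, np.float64(-3.8), np.float64(4.9)]
[0.15, np.float64(-7.6), np.float64(9.7)]
[0.15, np.float64(-10.9), np.float64(14.8)]
[0.15, np.float64(-13.8), np.float64(20.1)]
[0.15, np.float64(-16.3), np.float64(25.7)]
[0.15, np.float64(-18.2), np.float64(31.5)]
[0.15, np.float64(-19.6), np.float64(37.5)]
[0.15, np.float64(-20.5), np.float64(43.5)]
```

Converted, 27 mm / 500 = 0.054, 21.5 mm / 500 = 0.043.

Call:
send_rows:
  deltas:
    - [0.15,-0.004,0.011,0,0,0,0]
    - [0.15,-0.012,0.022,0,0,0,0]
    - [0.15,-0.018,0.032,0,0,0,0]
    - [0.15,-0.024,0.043,0,0,0,0]
    - [0.15,-0.029,0.054,0,0,0,0]

```text
time_s: 15.1
position: [0.5297, -0.178, 0.0873]
tool_rot: [-2.22, -2.208, 0.001]
ft_force: [0.2, 5.6, -3.1]
grip_width: 0.272
grasp_force: 59.7
```

```bash
python3 arc.py 5
```

```text
t 15.1 P [ 0.5297 -0.178   0.0873] ang -111.8 rad 70.2 F [ 0.2  5.6 -3.1] gf 59.7 w 0.272 rot [-2.220e+00 -2.208e+00  1.000e-03]
[0.15, np.float64(-1.8), np.float64(5.8)]
[0.15, np.float64(-3.3), np.float64(11.8)]
[0.15, np.float64(-4.3), np.float64(17.8)]
[0.15, np.float64(-4.8), np.float64(23.9)]
[0.15, np.float64(-4.7), np.float64(30.0)]
[0.15, np.float64(-4.1), np.float64(36.1)]
[0.15, np.float64(-2.9), np.float64(42.1)]
[0.15, np.float64(-1.3), np.float64(47.9)]
```

The crank is past the snag with low forces, so I'll carry on with it lifted slightly.

Converted, 48 mm / 500 = 0.096, 42 mm / 500 = 0.084.

Call:
send_rows:
  deltas:
    - [0.15,-0.002,0.012,0,0,0,0]
    - [0.15,-0.005,0.024,0,0,0,0]
    - [0.15,-0.007,0.036,0,0,0,0]
    - [0.15,-0.008,0.048,0,0,0,0]
    - [0.15,-0.008,0.06,0,0,0,0]
    - [0.15,-0.006,0.072,0,0,0,0]
    - [0.15,-0.004,0.084,0,0,0,0]
    - [0.15,0,0.096,0,0,0,0]

```text
time_s: 15.9
position: [0.5788, -0.1802, 0.0882]
tool_rot: [-2.224, -2.211, 0.004]
ft_force: [-3.4, 2.7, -7.1]
grip_width: 0.274
grasp_force: 59.3
```

```bash
python3 arc.py 6
```

```text
t 15.9 P [ 0.5788 -0.1802  0.0882] ang -71.1 rad 71.2 F [-3.4  2.7 -7.1] gf 59.3 w 0.274 rot [-2.224 -2.211  0.004]
[0.15, np.float64(3.9), np.float64(6.4)]
[0.15, np.float64(7.3), np.float64(12.9)]
[0.15, np.float64(11.4), np.float64(19.0)]
[0.15, np.float64(16.1), np.float64(24.6)]
[0.15, np.float64(21.4), np.float64(29.7)]
[0.15, np.float64(27.2), np.float64(34.2)]
[0.15, np.float64(33.4), np.float64(38.1)]
[0.15, np.float64(39.9), np.float64(41.3)]
```

Converted, 37 mm / 500 = 0.074, 33 mm / 500 = 0.066.

Call:
send_rows:
  deltas:
    - [0.15,0.007,0.012,0,0,0,0]
    - [0.15,0.014,0.024,0,0,0,0]
    - [0.15,0.022,0.036,0,0,0,0]
    - [0.15,0.032,0.047,0,0,0,0]
    - [0.15,0.042,0.057,0,0,0,0]
    - [0.15,0.054,0.066,0,0,0,0]
    - [0.15,0.066,0.074,0,0,0,0]

```text
time_s: 16.6
position: [0.618, -0.148, 0.0897]
tool_rot: [2.228, 2.214, -0.0]
ft_force: [-0.2, -2.9, -15.6]
grip_width: 0.271
grasp_force: 59.5
```

```bash
python3 arc.py 6
```

```text
t 16.6 P [ 0.618  -0.148   0.0897] ang -29.4 rad 71.6 F [ -0.2  -2.9 -15.6] gf 59.5 w 0.271 rot [ 2.228  2.214 -0.   ]
[0.15, np.float64(7.3), np.float64(1.9)]
[0.15, np.float64(14.2), np.float64(4.5)]
[0.15, np.float64(21.3), np.float64(6.3)]
[0.15, np.float64(28.5), np.float64(7.4)]
[0.15, np.float64(35.9), np.float64(7.7)]
[0.15, np.float64(43.2), np.float64(7.2)]
[0.15, np.float64(50.4), np.float64(6.0)]
[0.15, np.float64(57.5), np.float64(4.0)]
```

Converted, 20 mm / 500 = 0.04, 4.5 mm / 500 = 0.009.

Call:
send_rows:
  deltas:
    - [0.15,0,0,0.004,0,0,0]
    - [0.15,0.01,0.003,0.006,0,0,0]
    - [0.15,0.02,0.006,0.007,0,0,0]
    - [0.15,0.03,0.009,0.007,0,0,0]
    - [0.15,0.04,0.011,0.007,0,0,0]

```text
time_s: 17.1
position: [0.6255, -0.1284, 0.0894]
tool_rot: [2.224, 2.211, 0.006]
ft_force: [4.3, -3.1, -2.0]
grip_width: 0.275
grasp_force: 60.7
```

```bash
python3 arc.py 5
```

```text
t 17.1 P [ 0.6255 -0.1284  0.0894] ang -12.6 rad 71.5 F [ 4.3 -3.1 -2. ] gf 60.7 w 0.275 rot [2.224 2.211 0.006]
[0.15, np.float64(6.3), np.float64(-0.4)]
[0.15, np.float64(12.4), np.float64(0.1)]
[0.15, np.float64(18.5), np.float64(0.1)]
[0.15, np.float64(24.6), np.float64(-0.4)]
[0.15, np.float64(30.6), np.float64(-1.4)]
[0.15, np.float64(36.5), np.float64(-3.0)]
[0.15, np.float64(42.3), np.float64(-5.1)]
[0.15, np.float64(47.8), np.float64(-7.7)]
```

Converted, 24 mm / 500 = 0.048, 20 mm / 500 = 0.04.

Call:
send_rows:
  deltas:
    - [0.15,0.01,0.001,0,0,0,0]
    - [0.15,0.02,0.002,0,0,0,0]
    - [0.15,0.03,0.002,0,0,0,0]
    - [0.15,0.04,0.001,0,0,0,0]
    - [0.15,0.048,0,0,0,0,0]
    - [0.15,0.048,0,0,0,0,0]

```text
time_s: 17.7
position: [0.6269, -0.1139, 0.0898]
tool_rot: [2.216, 2.196, -0.009]
ft_force: [8.0, -24.6, -7.0]
grip_width: 0.277
grasp_force: 60.3
```

```bash
python3 arc.py 5; python3 - <<'E'
from h import *
p,d=shot('side');q,d2=shot('top');np.savez('e.npz',p=p,q=q,V=cloud('top',d2),W=cloud('side',d))
a=np.load('top0.npz')['p'];cols=[]
for im in(a,q):
    g=rect(im,'top',(.555,-.30),.05,.06,4000)
    cols.append(cv2.rotate(cv2.resize(g,(390,390)),cv2.ROTATE_90_COUNTERCLOCKWISE))
cv2.imwrite('pics/end.png',np.hstack(cols)[:,:,::-1])
E
```

```text
t 17.7 P [ 0.6269 -0.1139  0.0898] ang -0.9 rad 71.2 F [  8.  -24.6  -7. ] gf 60.3 w 0.277 rot [ 2.216  2.196 -0.009]
[0.15, np.float64(6.1), np.float64(-1.4)]
[0.15, np.float64(12.2), np.float64(-2.1)]
[0.15, np.float64(18.2), np.float64(-3.3)]
[0.15, np.float64(24.0), np.float64(-5.0)]
[0.15, np.float64(29.7), np.float64(-7.3)]
[0.15, np.float64(35.2), np.float64(-10.0)]
[0.15, np.float64(40.4), np.float64(-13.2)]
[0.15, np.float64(45.3), np.float64(-16.9)]
```

View pics/end.png

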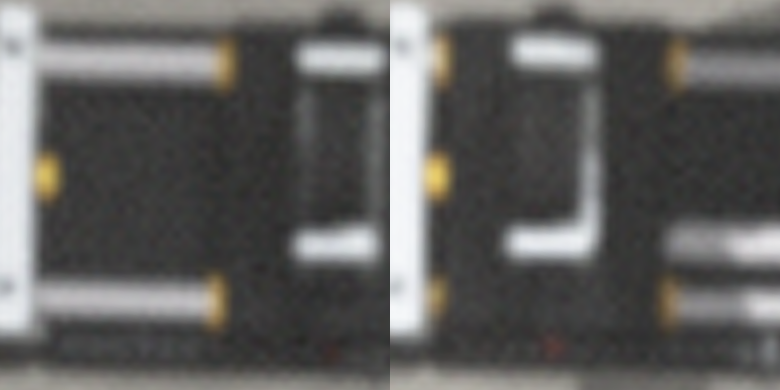

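The right-hand view shows the carriage bushings at the stop screw tip (440 against 450), and the tangential force has risen to 25 N, so it is at the stop. I'll ease the push, settle the crank down and release.

Converted, -7 mm / 500 = -0.014, 5 mm / 500 = 0.01.

Call:
send_rows:
  deltas:
    - [0.15,-0.008,-0.002,0.004,0,0,0]
    - [0.15,-0.014,-0.004,0.008,0,0,0]
    - [0.15,-0.014,-0.004,0.01,0,0,0]
    - [0.15,-0.014,-0.004,0.01,0,0,0]

```text
time_s: 18.2
position: [0.6269, -0.1162, 0.0891]
tool_rot: [2.216, 2.199, 0.007]
ft_force: [7.3, -12.6, 5.2]
grip_width: 0.27
grasp_force: 62.1
```

```bash
python3 arc.py 5|head -1
```

```text
t 18.2 P [ 0.6269 -0.1162  0.0891] ang -2.7 rad 71.2 F [  7.3 -12.6   5.2] gf 62.1 w 0.27 rot [2.216 2.199 0.007]
```

Converted, -100 mm / 500 = -0.2, -60 mm / 500 = -0.12.

Call:
send_rows:
  deltas:
    - [0.15,-0.007,0.004,0,0,0,0]
    - [0.15,-0.007,0.004,0,0,0,0]
    - [0.4,-0.007,0.004,0,0,0,0]
    - [0.65,-0.007,0.004,0,0,0,0]
    - [0.65,-0.007,0.004,0,0,0,0]
    - [0.65,-0.007,0.004,-0.04,0,0,0]
    - [0.65,-0.007,0.004,-0.12,0,0,0]
    - [0.65,-0.007,0.004,-0.2,0,0,0]

```text
time_s: 19.0
position: [0.6219, -0.1135, 0.181]
tool_rot: [-2.224, -2.212, 0.003]
ft_force: [1.5, -0.0, 0.6]
grip_width: 0.653
grasp_force: 0.0
```

Converted, -190 mm / 500 = -0.38, -140 mm / 500 = -0.28.

Call:
send_rows:
  deltas:
    - [0.65,-0.1,-0.09,-0.08,0,0,0]
    - [0.65,-0.16,-0.18,-0.12,0,0,0]
    - [0.65,-0.16,-0.28,-0.12,0,0,0]
    - [0.65,-0.16,-0.38,-0.12,0,0,0]
    - [0.65,-0.16,-0.38,-0.12,0,0,0]
    - [0.65,-0.16,-0.38,-0.12,0,0,0]
    - [0.65,-0.16,-0.38,-0.12,0,0,0]

```text
time_s: 19.7
position: [0.4325, -0.1931, 0.242]
tool_rot: [2.228, 2.215, 0.001]
ft_force: [0.2, -0.8, -0.5]
grip_width: 0.656
grasp_force: 0.0
```

```bash
python3 - <<'E'
from h import *
p,d=shot('side');q,d2=shot('top')
for n,W in(('side',cloud('side',d)),('top',cloud('top',d2))):
    W=W.reshape(-1,3)
    for nm,c,rad,lo,hi in(('hub',(.5557,-.1128),.03,.085,.105),('knob',(.625,-.114),.02,.105,.125)):
        m=(np.hypot(W[:,0]-c[0],W[:,1]-c[1])<rad)&(W[:,2]>lo)&(W[:,2]<hi)
        if m.sum()>5:print(n,nm,m.sum(),np.median(W[m],0).round(4),np.percentile(W[m][:,2],[50,75,95]).round(4))
g=[cv2.rotate(cv2.resize(rect(q,'top',c,h,.06,4000),(390,390)),cv2.ROTATE_90_COUNTERCLOCKWISE) for c,h in(((.555,-.30),.05),((.58,-.113),.094))]
cv2.imwrite('pics/fin.png',np.hstack(g)[:,:,::-1]);print(r.read_state()['position'],r.read_state()['ft_force'])
E
```

```text
side hub 172 [ 0.5581 -0.1238  0.092 ] [0.092  0.0938 0.095 ]
side knob 53 [ 0.6265 -0.1261  0.1106] [0.1106 0.1122 0.1136]
top knob 81 [ 0.624  -0.1208  0.1108] [0.1108 0.1128 0.1156]
[ 0.4333539  -0.1930713   0.24150345] [-0.41371082 -0.02949566 -0.09012241]
```

View pics/fin.png

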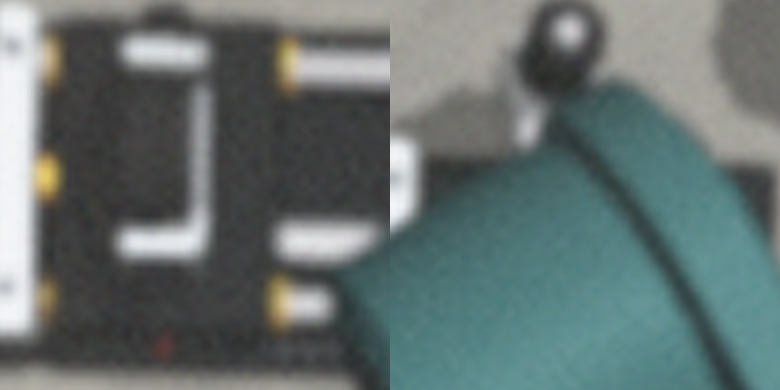

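The carriage is unchanged at the stop (bushings at (50,60) as before), the crank is seated (hub top 94 mm, knob top 112 mm), and the arm is clear. I'll hand in.

```bash
python3 -c "
from station import r
print(r.hand_in())"
```

```text
the job is handed in; nothing more can be done
None
```

I put the crank home on the shaft, released it, then wound it by its knob until the carriage reached the brass stop; the crank is still on the shaft, the arm is clear and the job is handed in, but the hand-in returned no verdict.

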